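Rock a tilt gauge on a round stud to its index and hold it

ROBOT

A 6-joint arm with a two-finger parallel gripper is mounted at the origin on a cart in front of the work surface, level with it; the furniture and walls round the work are solid. World frame = base frame: x ahead of the robot, y to its left, z up, the work surface at z = 0. Lengths are in m, angles in rad, forces in N, time in s.
With the tool pointing down it reaches from about 0.4 to 0.925 m from the base axis. Payload 12.5 kg.
Tool frame: the origin (TCP) lies at the very end of the fingers, on their centre line; the grasp point (between the pads) lies behind it (robot.hold_point_z is the z of the grasp point in the tool frame, in m); z points along the fingers, y is the line along which they close (so a half turn about z gives the same grasp; the last joint's range is limited). The gripper opens to 95 mm and grips with 3 to 60 N. Pads are 20 mm wide; open, the fingers measure 119 mm over their backs; the gripper's body (75 mm by 180 mm) begins 59 mm behind the grasp point.
Start: joints at [1.151, 0.491, 1.559, -0, 1.092, -0.106], TCP at [0.193, 0.595, 0.215] pointing down, gripper open.
Joint ranges: [-3.1, 3.1], [-0.84, 2.19], [0.05, 2.79], [-1.13, 4.28], [0.06, 2.93], [-2.69, 2.69]. Speed limits (rad/s): [2.22, 2.22, 2.79, 3.14, 3.14, 3.14].

INTERFACE

Orientations are given as a rotation vector (axis times angle).
In Python, from station import robot, claw, ik, snapshot, recognise, mark_of gives the robot as it stands. Calls block until the motion is done:
- robot.movep(position, orientation): joint-space move of the TCP to a pose.
- robot.movel(position, frame=None, vel=0.15): straight line of the TCP; frame=None keeps the orientation; vel is the mean speed in m/s.
- robot.move_j(angles): joint-space move.
- claw.command_gripper(opening, f_grip=None): finger opening in m; f_grip is the grip in N (None keeps the last); returns when the fingers have stopped.
- robot.pause(seconds).
- ik(position, orientation): joint angles nearest the present ones, or None.
- robot.get_state(): the state.
- snapshot(name): name is "scene" or "top" or "wrist"; returns a dict with "frame" (384x512x3 uint8, red, green, blue), "z_map" (384x512 float32, m along the optical axis (not along the pixel's ray), 0 where there is no reading), "mtx" (3x3 intrinsics, pixels), "dist" ([k1, k2, p1, p2, k3] as OpenCV has them; the pictures are not rectified), "origin" and "attitude" of the camera in the world; the wrist camera has in their place "hand_eye" (4x4, takes a point from camera to tool coordinates, whose origin is the TCP and whose axes are the flange's). Camera axes: x right, y down, z forward; pixel columns grow to the right and rows downward; lengths in m; the calibration is good to about 2 mm. A picture is of the moment at which its call begins: read the wrist's pose just before it.
A pose or a line that the arm cannot do raises robot.IKError and nothing moves.
- robot.close_job(): hands the job in; it is judged then, once.
Trained networks look in a picture, given as the dict that the camera call returned (one of the last four; its "shot" number tells which), for a name from the list of things; names that differ only in an ending like _2 or _b are one class to them, and where a whole thing is asked for, a point or a joint stands for the part that bears it (a point fixed in the world has none). Each returns a list of dicts, best first, with "score" (0 to 1); they miss things now and then, are a little off and sometimes report something else, mostly with a low value. They report only what shows in the picture. A call takes as long as a camera call. They do not tell look-alikes from the thing itself.
- recognise(picture, name): "rect" ([left, top, right, bottom] as shares, 0 to 1, of the picture: columns of its width, rows of its height, round what is visible of it).
- mark_of(picture, name): "position" ([column, row] as shares, 0 to 1, of the picture: columns of its width, rows of its height: a listed point, or the origin of a listed thing).
The state is a dict: "time_s": time; "q": joint angles; "qd": joint speeds; "tau": joint torques, N m; "tcp_pos": TCP position; "tcp_rot": TCP orientation; "force": force on the tool from outside, world axes, zero at the start; "wrist_torque": the same for the moment, N m; "gripper_width": finger opening in m; "finger_force": force on a finger pad.
Only numpy, scipy, OpenCV 4.12 (cv2) and the standard library are available. Lean on these libraries where they do the work, as an engineer would, in place of code of your own. Each camera call takes 0.05 s, during which the arm holds its last target. There are 200 camera calls.

TASK

Pick up the tilt gauge by the black block on top and set it upright on the stud block, so that the groove in its foot sits on the block's round crest. Then, keeping it seated with its weight on the crest, rock it sideways until the swinging pointer settles midway between the two prongs of the index on its dial, and finish while holding the gauge there: do not let go or put it down. Leave the timer, the slide box and the white bottle alone.

Things in the scene. Friction and masses are not known exactly. Their poses are not given: they have to be found in the camera images.
- tilt_gauge: Loose gauge, about 0.35 kg, upright on its foot, 194 mm tall. Origin: centre of the underside; z up, x through its thickness (white dial looks to -x), y along the foot. Aluminium foot 44 (x) x 110 (y) x 20 mm with a 90-degree V groove, 20 mm wide, 10 deep, across the middle of its underside along x. Dial housing 120 mm across, 12 thick, top at z = 142 mm; black handle block on top.
- gauge_grip (a point): Centre of the gauge's black handle block, 172 mm above the gauge's underside; same axes as the gauge. The block is 24 (x) x 32 (y) x 44 (z) mm, and the block's underside is 22 mm below this point. Gripped across y (32 mm) it cannot turn in the fingers when the gauge is rocked.
- groove (a point): Rocking axis of the gauge: where the axis of the round crest lies when the groove is seated on it; 1.3 mm below the middle of the gauge's underside, 173.3 mm below gauge_grip. Same axes as the gauge.
- stud_block: Fixed steel block 60 (x) x 120 (y) mm. Origin: centre of its underside; z up. Uneven shoulders, 25 mm high on the +y side and 17.5 mm on the -y side; between them a 12 mm thick web carries the crest, a round bar along x. The gauge seats with its x axis along the block's x axis, either way round.
- crest (a point): Middle of the axis of the round crest: 16 mm diameter, 48 mm long along the block's x, axis 55 mm above the block's underside (top of the crest 63 mm). Same axes as the block. The gauge, rocked about this axis, is free of the shoulders up to at least 0.5 rad; let go, it would topple over.
- pointer (a joint): Angle (rad) of the gauge's pointer on the dial, 0 along the gauge's -z, growing as the tip moves to the gauge's +y. A light pendulum: black needle 70 mm long, pivoted 118 mm above the underside in front of the dial; it hangs plumb and swings for about a second after a movement. With the gauge's top leaned towards its own +y by an angle, this reads that angle.
- index (a joint): Angle (rad) of the black two-pronged index on the dial, counted like the pointer's (0.20 to 0.42, always on the gauge's +y side). It is clamped: it stays where it is.
- pointer_tip (a point): Tip of the pointer, 70 mm from its pivot.
- index_gap (a point): Midpoint between the index's two prongs (10 mm clear), 70 mm from the pointer's pivot: where the pointer's tip belongs.
- bench_timer: Bystander: white timer, 34 x 68 x 62 mm, origin under its centre.
- slides: Bystander: slide box, 52 x 78 x 26 mm, origin under its centre.
- white_bottle: Bystander: white bottle with a white cap, 42 mm across, 88 mm tall, origin under its centre.
Things that resemble listed ones, but are neither listed nor needed, are in the scene too. There is more than one size of the tilt_gauge; the one meant has the size given above. Several things look just like the stud_block: the one meant starts farthest to the robot's right.

How it is judged:
On the way, in this order (a step that is already met when the one before it is completed fails the run):
1. the gauge is lifted clear of the worktop in the fingers (height (world z) of tilt_gauge above 0.02 m and contact force between the fingers and tilt_gauge above 1 N), for 0.2 s.
2. it is held upright (within 0.1 rad) with its groove seated on the crest (y of groove in the frame of crest between -0.003 and 0.003 m and z of groove in the frame of crest between -0.003 and 0.003 m and x of groove in the frame of crest between -0.015 and 0.015 m and angle between the x axis of tilt_gauge and the x axis of stud_block, either way round below 0.15 rad and contact force between tilt_gauge and stud_block above 0.5 N and contact force between the fingers and tilt_gauge above 1 N and angle between gauge_grip's own z axis and vertical below 0.1 rad), for 0.2 s.
3. rocked on the crest until the pointer rests between the prongs (y of groove in the frame of crest between -0.003 and 0.003 m and z of groove in the frame of crest between -0.003 and 0.003 m and x of groove in the frame of crest between -0.015 and 0.015 m and angle between the x axis of tilt_gauge and the x axis of stud_block, either way round below 0.15 rad and contact force between tilt_gauge and stud_block above 0.5 N and contact force between the fingers and tilt_gauge above 1 N and distance between pointer_tip and index_gap below 0.004 m and velocity of joint pointer between -0.15 and 0.15 rad/s and angle between gauge_grip's own z axis and vertical above 0.12 rad and angular speed of tilt_gauge below 0.1 rad/s and linear speed of tilt_gauge below 0.02 m/s), for 0.3 s.
At the end, for the whole second after the job is handed in: Gauge held (over 1 N), groove seated on the crest (3 mm across and in height, 15 mm along, 0.15 rad) with over 0.5 N, leaned over 0.12 rad; pointer tip within 4 mm of the middle between the prongs, slower than 0.15 rad/s; gauge at rest (20 mm/s, 0.1 rad/s) (all of step 3); the arm keeps its last pose, push and grip.
It fails at once if a bystander (timer, slide box, white bottle) is moved by more than 20 mm (distance of any of bench_timer, slides, white_bottle from where it was at the start of the episode above 0.02 m).
It also fails if it takes over 45 s, if anything falls off the work surface, if the arm or the gripper's body presses on something with over 40 N, if the wrist force passes 120 N, or if a joint passes its speed limit or range.

## Working session

There is one attempt and no reset: what is moved stays moved. The work goes in short steps, each a Python script; the robot and the scene stay as the last script left them, time stands still between calls to the robot, and variables do not carry over. Pictures are saved under pics/ and viewed, at most 10 in all, crops included, and the job is handed in when it is done.

```bash
mkdir -p pics; ls
cat > h.py <<'E'
import numpy as np, cv2
from station import robot, claw, ik, snapshot, recognise, mark_of
from scipy.spatial.transform import Rotation as R
def campose(p, st=None):
    if "hand_eye" in p:
        T=np.eye(4); T[:3,:3]=R.from_rotvec(st["tcp_rot"]).as_matrix(); T[:3,3]=st["tcp_pos"]
        T=T@np.array(p["hand_eye"]); return T[:3,:3],T[:3,3]
    A=np.array(p["attitude"],float)
    A=A if A.shape==(3,3) else R.from_rotvec(A).as_matrix()
    return A,np.array(p["origin"],float)
def rays(p,uv):
    u=cv2.undistortPoints(np.array(uv,float).reshape(-1,1,2),np.array(p["mtx"]),np.array(p["dist"])).reshape(-1,2)
    return np.c_[u,np.ones(len(u))]
def on_z(p,uv,z,st=None):
    A,o=campose(p,st); d=rays(p,uv)@A.T
    return o+d*((z-o[2])/d[:,2])[:,None]
def cloud(p,st=None):
    z=p["z_map"]; v,u=np.nonzero(z>0)
    A,o=campose(p,st)
    return (rays(p,np.c_[u,v])*z[v,u][:,None])@A.T+o, np.c_[u,v]
def save(n,im): cv2.imwrite("pics/"+n+".png",cv2.cvtColor(im,cv2.COLOR_RGB2BGR))
E
python3 - <<'E'
from h import *
P={}
for n in("scene","top"):
    p=snapshot(n); P[n]=p
    print(n,np.round(p["origin"],3),np.round(p["attitude"],3).tolist(),np.array(p["mtx"]).round(0).tolist())
    for t in("tilt_gauge","gauge_grip","stud_block","crest","bench_timer","slides","white_bottle"):
        for m in mark_of(p,t): 
            if m["score"]>.2:
                uv=np.array(m["position"])*[512,384]
                z={"gauge_grip":.172,"crest":.055}.get(t,0)
                print(t,round(m["score"],2),uv.round(),on_z(p,uv,z).round(3))
save("both",np.hstack([P["scene"]["frame"],P["top"]["frame"]])[:, :])
im=cv2.imread("pics/both.png"); 
save("s",P["scene"]["frame"]);save("t",cv2.resize(P["top"]["frame"],(800,600)))
E
```

```text
pics
scene [ 0.209 -0.657  0.795] [-2.259, 0.535, -0.248] [[355.0, 0.0, 252.0], [0.0, 355.0, 187.0], [0.0, 0.0, 1.0]]
tilt_gauge 0.87 [173. 195.] [[0.366 0.201 0.   ]]
gauge_grip 0.92 [163. 134.] [[0.385 0.298 0.172]]
gauge_grip 0.82 [218. 148.] [[0.511 0.149 0.172]]
stud_block 0.96 [190. 242.] [[ 0.349 -0.009  0.   ]]
stud_block 0.85 [259. 272.] [[ 0.477 -0.187  0.   ]]
crest 0.71 [259. 261.] [[ 0.474 -0.189  0.055]]
crest 0.6 [191. 226.] [[ 0.36  -0.003  0.055]]
bench_timer 0.58 [297. 193.] [[0.731 0.028 0.   ]]
slides 0.92 [331. 249.] [[ 0.695 -0.21   0.   ]]
white_bottle 0.68 [258. 212.] [[0.575 0.01  0.   ]]
top [0.355 0.02  1.09 ] [-2.008, 2.224, -0.229] [[350.0, 0.0, 254.0], [0.0, 350.0, 190.0], [0.0, 0.0, 1.0]]
tilt_gauge 0.71 [210. 220.] [[0.498 0.147 0.   ]]
tilt_gauge 0.59 [200. 262.] [[0.375 0.187 0.   ]]
gauge_grip 0.97 [189. 268.] [[0.357 0.189 0.172]]
gauge_grip 0.57 [202. 211.] [[0.503 0.145 0.172]]
stud_block 0.72 [321. 219.] [[ 0.466 -0.202  0.   ]]
stud_block 0.58 [266. 262.] [[ 0.354 -0.015  0.   ]]
stud_block 0.42 [322. 216.] [[ 0.475 -0.206  0.   ]]
crest 0.71 [265. 264.] [[ 0.348 -0.009  0.055]]
bench_timer 0.71 [242. 148.] [[0.726 0.022 0.   ]]
slides 0.65 [314. 145.] [[ 0.71  -0.211  0.   ]]
white_bottle 0.6 [249. 191.] [[0.579 0.014 0.   ]]
```

View pics/t.png

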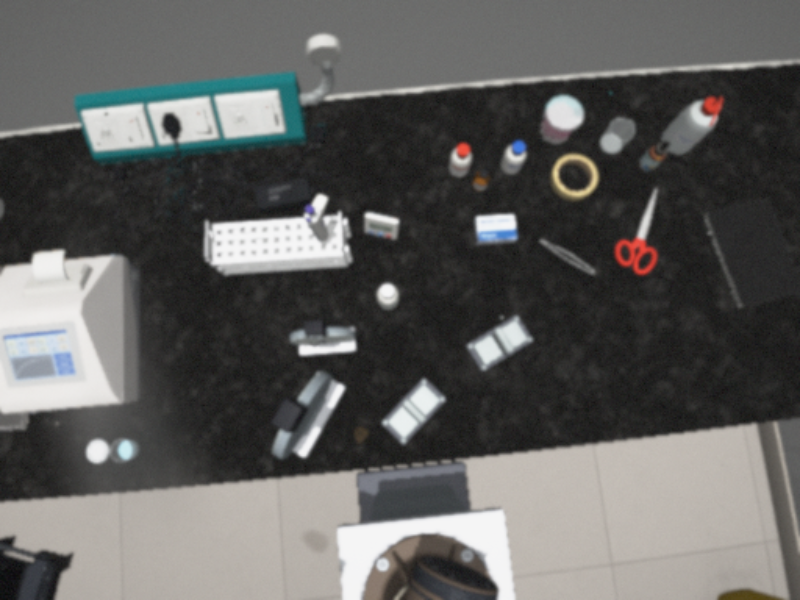

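View pics/s.png

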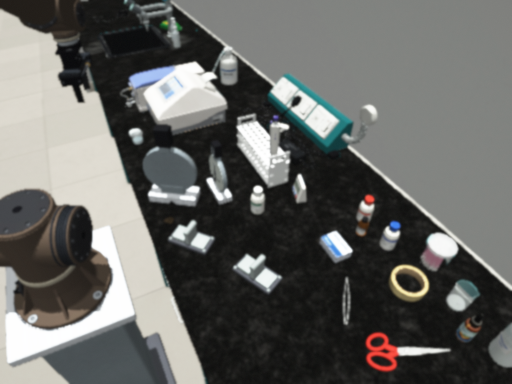

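The top view shows the larger gauge at (308,415) and a smaller one at (322,335). The stud blocks are at (413,410) and (500,343), and the one farthest to the robot's right is the latter. Next I'll measure both from depth.

```bash
cat > m.py <<'E'
from h import *
C={n:cloud(snapshot(n))[0] for n in("scene","top")}
print([c.shape for c in C.values()])
def near(c,xy,r,z0,z1): return c[(np.hypot(*(c[:,:2]-xy).T)<r)&(c[:,2]>z0)&(c[:,2]<z1)]
def rep(l,q):
    if len(q)<5: print(l,len(q)); return
    (cx,cy),(w,h),a=cv2.minAreaRect(q[:,:2].astype(np.float32))
    print(l,len(q),"mean",q.mean(0).round(4),"rect",np.round([cx,cy,w,h,a],3),"z",np.percentile(q[:,2],[2,50,98]).round(3))
for n,c in C.items():
    for g,xy in(("big",(.365,.193)),("small",(.5,.147))):
        q=near(c,xy,.08,.03,.3); rep(n+g+" all",q)
        t=np.percentile(q[:,2],99); rep(" top",near(c,xy,.08,t-.008,t+.02))
        rep(" foot",near(c,xy,.09,.008,.025))
    for xy in((.35,-.012),(.47,-.2)):
        rep(n+"blk",near(c,xy,.09,.01,.08)); rep(" crest",near(c,xy,.08,.05,.08)); rep(" sh",near(c,xy,.08,.010,.028)); rep(" hi",near(c,xy,.08,.022,.03));
E
python3 m.py
```

```text
[(193472, 3), (195774, 3)]
scenebig all 2338 mean [0.3625 0.1782 0.1433] rect [3.5900e-01 1.8100e-01 4.8000e-02 1.5700e-01 5.9415e+01] z [0.033 0.139 0.269]
 top 141 mean [0.3648 0.1812 0.2677] rect [3.6500e-01 1.8400e-01 3.3000e-02 4.6000e-02 5.1414e+01] z [0.262 0.268 0.271]
 foot 211 mean [0.3614 0.1601 0.0169] rect [ 0.364  0.184  0.061  0.152 56.367] z [0.008 0.017 0.025]
scenesmall all 678 mean [0.4901 0.1356 0.1186] rect [ 0.471  0.138  0.097  0.119 17.22 ] z [0.036 0.117 0.195]
 top 69 mean [0.5028 0.1434 0.1933] rect [0.503 0.147 0.023 0.038 0.146] z [0.189 0.194 0.197]
 foot 276 mean [0.4882 0.1314 0.0187] rect [ 0.466  0.133  0.105  0.114 17.124] z [0.009 0.02  0.024]
sceneblk 754 mean [ 0.351  -0.0174  0.0258] rect [ 3.5100e-01 -1.0000e-02  5.9000e-02  1.2100e-01  4.1351e+01] z [0.011 0.02  0.064]
 crest 95 mean [ 0.3507 -0.012   0.0609] rect [ 3.5200e-01 -9.0000e-03  4.8000e-02  1.7000e-02  3.5596e+01] z [0.051 0.062 0.066]
 sh 563 mean [ 0.3523 -0.0205  0.0182] rect [ 3.5100e-01 -1.0000e-02  5.9000e-02  1.2100e-01  4.1351e+01] z [0.011 0.018 0.028]
 hi 148 mean [0.3321 
[... 1496 characters left out ...]
061 0.065]
 sh 624 mean [ 0.3521 -0.0112  0.0174] rect [ 3.5200e-01 -1.1000e-02  6.0000e-02  1.1500e-01  3.9457e+01] z [0.01  0.017 0.027]
 hi 176 mean [0.3328 0.0125 0.0253] rect [3.3300e-01 1.2000e-02 4.0000e-02 3.8000e-02 3.9809e+01] z [0.023 0.025 0.029]
topblk 707 mean [ 0.464  -0.1921  0.0239] rect [ 0.465 -0.195  0.06   0.121 24.323] z [0.01  0.019 0.064]
 crest 85 mean [ 0.4648 -0.1936  0.0616] rect [ 4.6600e-01 -1.9400e-01  4.7000e-02  1.5000e-02  2.3738e+01] z [0.056 0.062 0.066]
 sh 591 mean [ 0.464  -0.1925  0.0179] rect [ 0.465 -0.195  0.06   0.121 24.323] z [0.01  0.017 0.027]
 hi 182 mean [ 0.4539 -0.17    0.0252] rect [ 0.463 -0.191  0.043  0.092 24.801] z [0.022 0.025 0.029]
```

The meant gauge (194 mm) is the smaller one, at about (0.503, 0.147). The block is at (0.465, -0.194), yaw about 24°. Next I'll look at the dial with the wrist camera.

Run:
```python
from h import *
p=snapshot("wrist"); H=np.array(p["hand_eye"]); print(H.round(3).tolist(), robot.hold_point_z, np.array(p["mtx"]).round().tolist())
st=robot.get_state(); print(st["tcp_pos"],st["force"],st["q"])
robot.movel([.193,.5,.42],vel=.2)
t=np.array([.497,.147,.09]); best=[]
for side in(-1,1):
  for az in np.radians([-50,-35,-20,0,20,35]):
    for el in np.radians([25,35,45,55]):
      for d in(.22,.28,.34):
        v=np.array([side*np.cos(el)*np.cos(az),np.cos(el)*np.sin(az),np.sin(el)]); c=t+d*v
        for roll in range(4):
            z=-v; x=np.cross(z,[0,0,1]); x/=np.linalg.norm(x); y=np.cross(z,x)
            A=np.c_[x,y,z]@R.from_euler("z",roll*90,degrees=True).as_matrix()
            T=np.eye(4);T[:3,:3]=A;T[:3,3]=c; T=T@np.linalg.inv(H)
            if T[2,3]<.2: continue
            q=ik(T[:3,3],R.from_matrix(T[:3,:3]).as_rotvec())
            if q is not None: best.append((side,np.degrees(az).round(),np.degrees(el).round(),d,roll,T[:3,3].round(3).tolist(),np.round(q,2).tolist()))
for s in(-1,1):
    b=[x for x in best if x[0]==s]; b.sort(key=lambda x:(x[2],abs(x[1]))); print(len(b)); [print(x) for x in b[:7]]
```

```text
[[0.001, -0.96, -0.282, 0.081], [1.0, 0.001, -0.0, 0.001], [0.001, -0.282, 0.96, -0.169], [0.0, 0.0, 0.0, 1.0]] -0.0188 [[266.0, 0.0, 259.0], [0.0, 266.0, 186.0], [0.0, 0.0, 1.0]]
[0.19288139 0.59450761 0.21467821] [-0.53172028 -0.53890229  0.07606648] [ 1.15144215e+00  4.90873574e-01  1.55889755e+00 -1.06027934e-05
  1.09171436e+00 -1.05594912e-01]
26
(-1, np.float64(-20.0), np.float64(35.0), 0.34, 2, [0.394, 0.109, 0.204], [-0.07, 0.07, 2.49, 1.74, 0.26, 2.64])
(-1, np.float64(-35.0), np.float64(35.0), 0.34, 2, [0.408, 0.084, 0.204], [-0.3, 0.11, 2.43, 1.32, 0.53, 2.64])
(-1, np.float64(35.0), np.float64(35.0), 0.34, 2, [0.407, 0.209, 0.204], [0.69, 0.29, 2.15, -1.01, 0.79, 0.51])
(-1, np.float64(-50.0), np.float64(35.0), 0.34, 2, [0.427, 0.063, 0.204], [-0.41, 0.19, 2.32, 1.08, 0.75, 2.56])
(-1, np.float64(0.0), np.float64(45.0), 0.34, 2, [0.409, 0.146, 0.221], [0.27, 0.08, 2.28, -0.41, 0.32, -0.93])
(-1, np.float64(-20.0), np.float64(45.0), 0.34, 1, [0.384, 0.138, 0.2], [0.39, 0.16, 2.55, 3.91, 0.46, -0.68])
(-1, np.float64(-20.0), np.float64(45.0), 0.34, 2, [0.415, 0.116, 0.221], [0.02, 0.06, 2.3, 0.49, 0.34, -2.33])
32
(1, np.float64(0.0), np.float64(35.0), 0.34, 2, [0.606, 0.148, 0.204], [0.1, 0.8, 1.15, 0.07, 1.87, 1.67])
(1, np.float64(-20.0), np.float64(35.0), 0.34, 2, [0.6, 0.11, 0.204], [-0.02, 0.75, 1.24, 0.21, 1.79, 1.88])
(1, np.float64(20.0), np.float64(35.0), 0.34, 2, [0.6, 0.185, 0.204], [0.23, 0.81, 1.12, -0.08, 1.88, 1.45])
(1, np.float64(-35.0), np.float64(35.0), 0.34, 2, [0.587, 0.085, 0.204], [-0.11, 0.7, 1.35, 0.31, 1.69, 2.02])
(1, np.float64(35.0), np.float64(35.0), 0.34, 2, [0.586, 0.21, 0.204], [0.32, 0.79, 1.15, -0.19, 1.84, 1.29])
(1, np.float64(-50.0), np.float64(35.0), 0.34, 2, [0.568, 0.064, 0.204], [-0.19, 0.64, 1.48, 0.4, 1.58, 2.14])
(1, np.float64(0.0), np.float64(45.0), 0.34, 1, [0.606, 0.117, 0.2], [-0.03, 0.83, 1.17, 0.28, 1.92, 0.08])
```

Run:
```python
from h import *
p=snapshot("wrist"); H=np.array(p["hand_eye"])
t=np.array([.497,.147,.09]); best=[]
for az in np.radians([-50,-35,-20,0]):
    for el in np.radians([35,42,50,57,65]):
      for d in(.36,.42,.5):
        v=np.array([-np.cos(el)*np.cos(az),np.cos(el)*np.sin(az),np.sin(el)]); c=t+d*v
        for roll in range(4):
            z=-v; x=np.cross(z,[0,0,1]); x/=np.linalg.norm(x); y=np.cross(z,x)
            A=np.c_[x,y,z]@R.from_euler("z",roll*90,degrees=True).as_matrix()
            T=np.eye(4);T[:3,:3]=A;T[:3,3]=c; T=T@np.linalg.inv(H)
            if T[2,3]<.33: continue
            rv=R.from_matrix(T[:3,:3]).as_rotvec(); q=ik(T[:3,3],rv)
            if q is not None: best.append((el,d,az,roll,T[:3,3],rv,np.array(q)))
best.sort(key=lambda x:(x[0],x[1])); print(len(best))
for b in best[:6]: print(np.degrees(b[0]).round(),b[1],np.degrees(b[2]).round(),b[3],b[4].round(3),b[6].round(2))
b=[b for b in best if abs(b[6][3])<1.2][0]; print(b)
robot.movel([.3,.3,.5],vel=.25)
robot.movep(b[4],b[5])
st=robot.get_state(); p=snapshot("wrist"); np.savez("w1.npz",**{k:v for k,v in p.items() if k!="shot"},tp=st["tcp_pos"],tr=st["tcp_rot"])
for n in("tilt_gauge","gauge_grip","pointer_tip","index_gap"):
    for m in mark_of(p,n): print(n,m["score"],np.array(m["position"])*[512,384])
f=p["frame"]
save("w1",cv2.resize(f,(800,600),interpolation=cv2.INTER_CUBIC)); print(st["time_s"])
```

```text
38
50.0 0.5 -50.0 1 [0.344 0.012 0.332] [-0.72 -0.29  2.34  0.87  0.95  1.18]
50.0 0.5 -50.0 3 [ 0.39  -0.028  0.331] [-0.71  0.11  2.01  0.67  1.44 -1.92]
50.0 0.5 -35.0 1 [0.314 0.056 0.332] [-0.34 -0.43  2.4   0.64  0.6   1.86]
50.0 0.5 -35.0 2 [0.351 0.044 0.351] [-0.33 -0.21  2.1   0.39  1.03 -2.67]
50.0 0.5 -35.0 3 [0.348 0.006 0.331] [-0.77 -0.06  2.19  0.75  1.32 -1.79]
50.0 0.5 -20.0 1 [0.297 0.107 0.332] [ 0.41 -0.35  2.37 -0.67  0.54 -2.49]
(np.float64(0.8726646259971648), 0.5, np.float64(-0.8726646259971648), 1, array([0.34386869, 0.0118982 , 0.33165756]), array([-2.3077843 ,  0.98063959, -0.64922349]), array([-0.7165774 , -0.28834719,  2.33813726,  0.86632885,  0.95356466,
        1.18381167]))
tilt_gauge 0.92 [306.9952 246.9888]
tilt_gauge 0.85 [283.2896 181.5936]
gauge_grip 0.8 [226.4064 180.7872]
gauge_grip 0.79 [219.5968 281.088 ]
pointer_tip 0.68 [267.008  192.8832]
pointer_tip 0.51 [271.2064 186.7008]
index_gap 0.54 [266.5984 194.1888]
5.0583
```

View pics/w1.png

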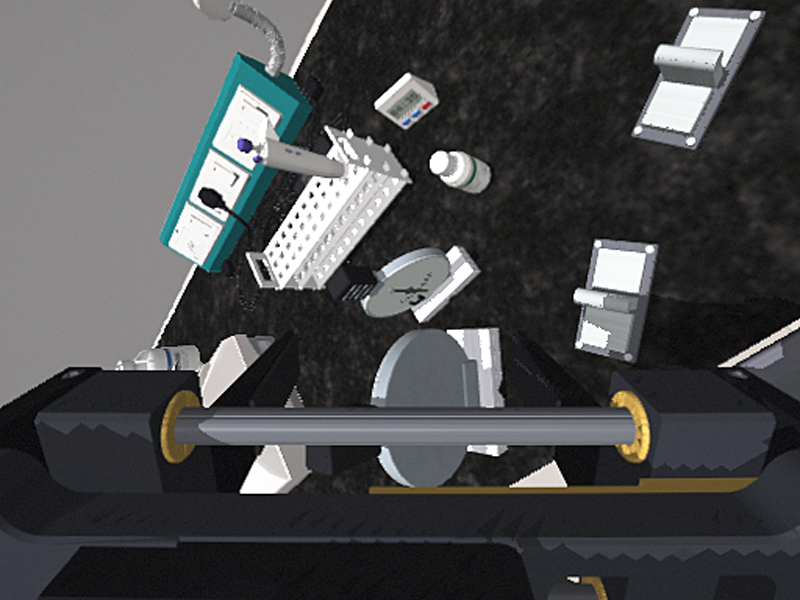

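The wrist view shows the small gauge's white dial (410,285), with its needle, facing the robot (world -x). So the gauge's yaw is about -4°. I'll grasp it with the wrist camera on the dial side.

```bash
cat >> h.py <<'E'
def tool(psi,lean=0.):  # gauge yaw, lean of top to gauge +y
    return (R.from_euler("z",psi)*R.from_euler("x",-lean)*R.from_matrix(np.diag([-1.,1,-1]))).as_rotvec()
def S(*k):
    s=robot.get_state(); print("t",round(s["time_s"],2),"tcp",s["tcp_pos"].round(4),"F",s["force"].round(2),"M",s["wrist_torque"].round(2),"w",round(float(s["gripper_width"]),4),"ff",np.round(s["finger_force"],1)); return s
E
python3 - <<'E'
from h import *
ps=np.radians(-4.4); g=np.array([.5035,.147]); b=np.array([.466,-.1935]); pb=np.radians(24.2)
for p_,a,z in((g,tool(ps),.33),(g,tool(ps),.153),(b,tool(pb),.31),(b,tool(pb),.2095),(b,tool(pb,.4),.2)):
    q=ik([*p_,z],a); print(None if q is None else np.round(q,2))
robot.movep([*g,.33],tool(ps))
st=robot.get_state(); p=snapshot("wrist")
c,_=cloud(p,st); q=c[(np.hypot(*(c[:,:2]-g).T)<.05)&(c[:,2]>.185)&(c[:,2]<.205)]
print(len(q),q.mean(0).round(4),cv2.minAreaRect(q[:,:2].astype(np.float32)))
S()
save("w2",cv2.resize(p["frame"],(800,600),interpolation=cv2.INTER_CUBIC))
E
```

```text
[ 0.16  0.24  1.63 -0.    1.27 -1.34]
[ 0.16  0.43  1.87 -0.    0.84 -1.34]
[-0.52  0.23  1.71 -0.    1.21 -2.52]
[-0.52  0.33  1.86 -0.    0.96 -2.52]
[-0.38  0.27  2.05 -0.51  0.59 -1.98]
523 [0.502  0.1486 0.1922] ((0.5031543374061584, 0.1484992802143097), (0.024406345561146736, 0.03176074102520943), 0.06871651113033295)
t 7.52 tcp [0.5034 0.1467 0.3301] F [0.99 0.01 0.47] M [-0.01 -0.03  0.05] w 0.095 ff 0.0
```

View pics/w2.png

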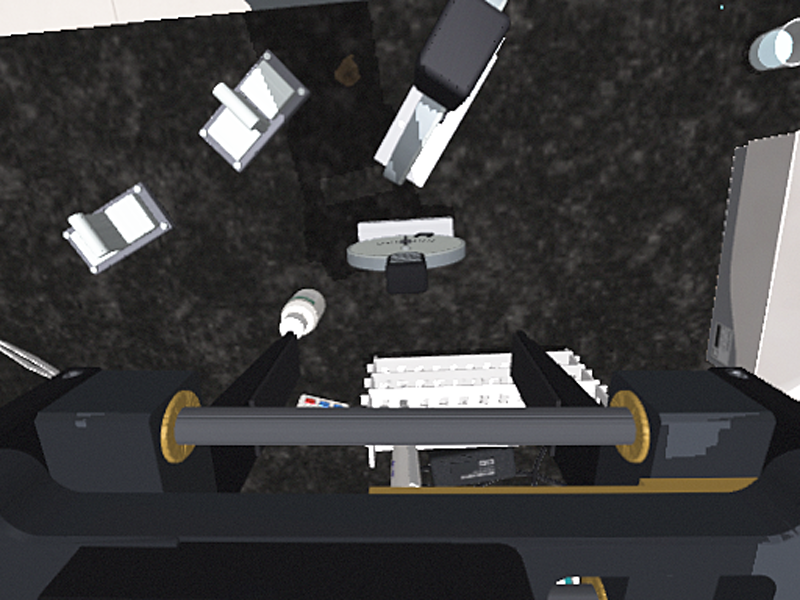

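The dial (405,240) and the black handle (407,272) are clear of anything else. I'll refine the yaw from the depth and grasp.

Run:
```python
from h import *
g=np.array([.5032,.148])
st=robot.get_state(); p=snapshot("wrist"); c,_=cloud(p,st)
for lo,hi in((.13,.144),(.1,.144),(.012,.022)):
    q=c[(np.abs(c[:,0]-g[0])<.03)&(np.abs(c[:,1]-g[1])<.07)&(c[:,2]>lo)&(c[:,2]<hi)]
    r=cv2.minAreaRect(q[:,:2].astype(np.float32)); l=np.polyfit(q[:,1],q[:,0],1)
    print(lo,len(q),np.round(r[0]+r[1],4),r[2],"yaw",np.degrees(-np.arctan(l[0])).round(2))
q=c[(np.abs(c[:,0]-.466)<.06)&(np.abs(c[:,1]+.1935)<.06)&(c[:,2]>.05)&(c[:,2]<.08)]
r=cv2.minAreaRect(q[:,:2].astype(np.float32)); print("crest",len(q),r)
```

```text
0.13 216 [0.5006 0.1492 0.0685 0.0154] 88.72185516357422 yaw -0.97
0.1 676 [0.4998 0.1482 0.1125 0.0186] 89.13250732421875 yaw -1.14
0.012 604 [0.4895 0.1486 0.1102 0.0204] 89.3593521118164 yaw -0.75
crest 330 ((0.4644432067871094, -0.19000697135925293), (0.04747696965932846, 0.016248520463705063), 25.220138549804688)
```

Run:
```python
from h import *
g=[.5032,.148]; ps=np.radians(-.9)
robot.movep([*g,.28],tool(ps))
robot.movel([*g,.1535],vel=.12)
S(); claw.command_gripper(.02,40); S()
robot.movel([*g,.1535+.12],vel=.15); S()
robot.pause(.3); s=S()
b=[.4655,-.1925]; pb=np.radians(24.5)
robot.movep([*b,.265],tool(pb)); robot.pause(.3); S()
p=snapshot("wrist"); save("w3",cv2.resize(p["frame"],(800,600),interpolation=cv2.INTER_CUBIC))
for n in("pointer_tip","index_gap","crest","groove"):
    for m in mark_of(p,n): print(n,round(m["score"],2),np.array(m["position"])*[512,384])
```

```text
t 9.09 tcp [0.5035 0.1481 0.1542] F [0.33 0.33 0.21] M [ 0.01  0.02 -0.04] w 0.0953 ff 0.0
t 10.1 tcp [0.5032 0.148  0.1535] F [ 0.01 -0.38 -1.28] M [ 0.12 -0.02 -0.03] w 0.0319 ff 40.0
t 11.05 tcp [0.5027 0.1479 0.2725] F [ 0.25  0.08 -5.58] M [ 0.02  0.04 -0.03] w 0.0316 ff 40.0
t 11.35 tcp [0.5031 0.148  0.273 ] F [-0.05 -0.01 -4.18] M [ 0.06 -0.04 -0.03] w 0.032 ff 40.0
t 12.94 tcp [ 0.4657 -0.192   0.265 ] F [ 0.14  0.06 -5.02] M [ 0.03  0.01 -0.05] w 0.0322 ff 40.0
pointer_tip 0.69 [259.4816 171.1872]
index_gap 0.43 [278.2208 177.4848]
crest 0.63 [259.1744 166.6176]
crest 0.63 [406.5792 144.8064]
groove 0.97 [482.816  193.3056]
groove 0.57 [258.9184 172.1856]
```

View pics/w3.png

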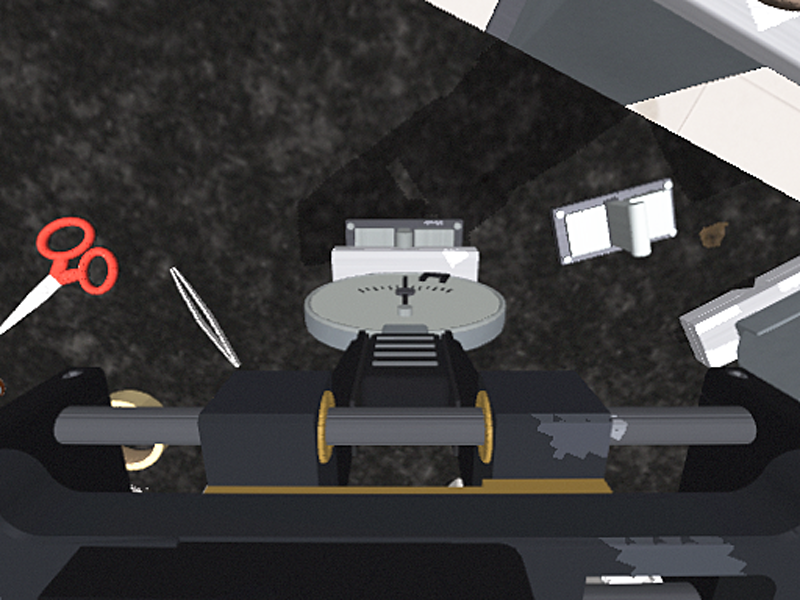

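The wrist view shows the gauge square over the block: crest end at (405,237), needle at (405,285), index prongs at about (435,277) on the +y side. Now I'll lower it until the force shows contact.

```bash
cat >> h.py <<'E'
def F(n=6,dt=.03):
    a=[]
    for _ in range(n):
        robot.pause(dt); s=robot.get_state(); a.append(np.r_[s["force"],s["wrist_torque"]])
    return np.mean(a,0)
E
python3 - <<'E'
from h import *
b=np.array([.4655,-.1925]); pb=np.radians(24.5); yv=np.array([-np.sin(pb),np.cos(pb)])
F0=F(10); np.save("F0.npy",F0); print(F0.round(2))
robot.movel([*b,.213],vel=.06)
z=.213
while z>.203:
    f=F(4)-F0
    print(round(z,4),robot.get_state()["tcp_pos"].round(4),"dF",f[:3].round(2),"lat y",round(f[:2]@yv,2),"M",f[3:].round(2))
    if f[2]>4: break
    z-=.001; robot.movel([*b,z],vel=.02)
S()
E
```

```text
[ 0.19  0.03 -4.49  0.05  0.03  0.01]
0.213 [ 0.4656 -0.1926  0.2134] dF [-0.22  0.01  0.51] lat y 0.1 M [-0.01  0.03 -0.01]
0.212 [ 0.4655 -0.1925  0.212 ] dF [ 0.12 -0.04 -0.1 ] lat y -0.08 M [-0.03  0.01 -0.01]
0.211 [ 0.4655 -0.1925  0.211 ] dF [-0.03 -0.06  0.16] lat y -0.04 M [-0.    0.   -0.01]
0.21 [ 0.4656 -0.1926  0.2101] dF [ 0.34 -1.28  0.51] lat y -1.31 M [-0.29 -0.13  0.  ]
0.209 [ 0.4658 -0.1927  0.2097] dF [-1.22 -0.87 10.56] lat y -0.28 M [-0.16  0.34  0.06]
t 16.21 tcp [ 0.4658 -0.1927  0.2097] F [-0.49 -0.1   5.24] M [-0.09  0.34  0.1 ] w 0.032 ff 40.0
```

Seated at TCP z 0.2095, as predicted, with no lateral force. Now I'll rock it to about 0.28 rad about the crest while keeping contact.

```bash
cat >> h.py <<'E'
import json
pb=np.radians(24.5); yv=np.array([-np.sin(pb),np.cos(pb),0])
def goto(G,th,vel=.03):
    u=yv*np.sin(th)+np.array([0,0,np.cos(th)])
    robot.movel(np.array(G)+.1548*u,tool(pb,th),vel=vel)
def rock(th0,th1,G,F0,step=.05,target=6.):
    G=np.array(G,float)
    n=max(1,int(np.ceil(abs(th1-th0)/step)))
    for th in np.linspace(th0,th1,n+1)[1:]:
        goto(G,th); f=F(3)-F0
        print(round(th,3),"dFz",f[2].round(2),"Fy",round(f[:3]@yv,2),"M",f[3:].round(2),"G",G.round(4))
        G[2]+=np.clip((f[2]-target)*.00006,-.0005,.0005); G+=np.clip(-(f[:3]@yv)*-.00004,-.0003,.0003)*yv*1.0
    return G
E
python3 - <<'E'
from h import *
F0=np.load("F0.npy"); robot.pause(.2)
G=rock(0,.28,[.4655,-.1925,.209-.1548],F0)
np.save("G.npy",G); robot.pause(.4)
st=S(); p=snapshot("wrist")
H=np.array(p["hand_eye"]); Hi=np.linalg.inv(H)
def proj(t):
    c=np.asarray(t)@Hi[:3,:3].T+Hi[:3,3]
    return cv2.projectPoints(c.reshape(-1,1,3),np.zeros(3),np.zeros(3),np.array(p["mtx"]),np.array(p["dist"]))[0].reshape(-1,2)
for a in(0,.2,.25,.28,.3,.35,.42): print(a,proj([[.009,.07*np.sin(a),.0355+.07*np.cos(a)]]).round(1))
print("pivot",proj([[.009,0,.0355]]).round(1))
for n in("pointer_tip","index_gap"):
    for m in mark_of(p,n): print(n,round(m["score"],2),np.array(m["position"])*[512,384])
save("w4",cv2.resize(p["frame"][155:215,215:315],(800,480),interpolation=cv2.INTER_CUBIC))
E
```

```text
0.047 dFz 13.4 Fy 0.04 M [-0.18  0.4   0.04] G [ 0.4655 -0.1925  0.0542]
0.093 dFz 10.36 Fy -0.32 M [-0.43  0.01  0.01] G [ 0.4655 -0.1925  0.0546]
0.14 dFz 6.85 Fy -1.7 M [-0.65 -0.31  0.01] G [ 0.4655 -0.1925  0.0549]
0.187 dFz 6.83 Fy -2.45 M [-0.78 -0.32  0.02] G [ 0.4655 -0.1926  0.055 ]
0.233 dFz 6.89 Fy -1.93 M [-0.63 -0.22 -0.01] G [ 0.4656 -0.1927  0.055 ]
0.28 dFz 6.31 Fy -1.09 M [-0.48 -0.1  -0.03] G [ 0.4656 -0.1927  0.0551]
t 19.75 tcp [ 0.4478 -0.1538  0.2038] F [ 0.28 -1.94  0.36] M [-0.37  0.04 -0.02] w 0.032 ff 40.0
0 [[257.1 177.4]]
0.2 [[270.1 177.7]]
0.25 [[273.4 177.9]]
0.28 [[275.3 178.1]]
0.3 [[276.6 178.2]]
0.35 [[279.8 178.4]]
0.42 [[284.3 178.9]]
pivot [[256.6 199. ]]
pointer_tip 0.59 [276.8896 174.2976]
index_gap 0.58 [276.992  179.2896]
```

View pics/w4.png

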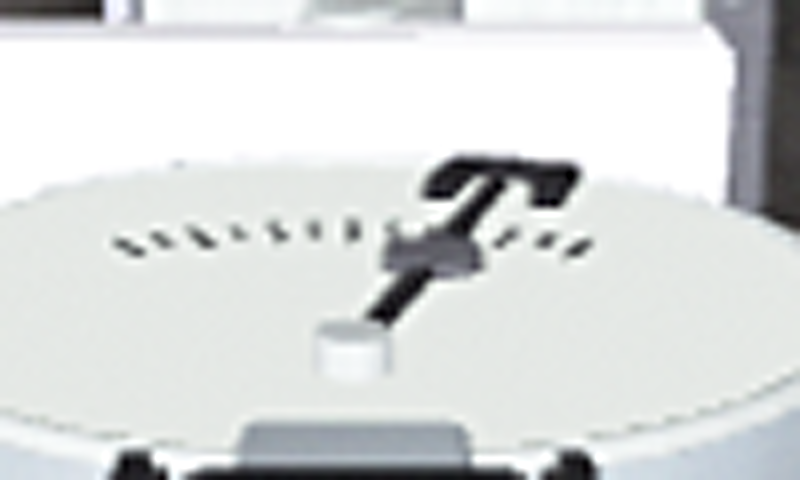

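The crop shows the needle tip at about (498,180). The prong feet are at (436,190) and (550,198), so the tip is close to midway. I'll check that from pixel values.

Run:
```python
from h import *
S(); print((F(6)-np.load("F0.npy")).round(2))
im=np.mean([snapshot("wrist")["frame"].mean(2) for _ in range(6)],0)
print("     ",np.arange(264,290))
for v in range(173,184): print(v,im[v,264:290].astype(int))
```

```text
t 19.9 tcp [ 0.4478 -0.1538  0.2038] F [-0.69 -2.26  0.28] M [-0.44  0.12 -0.1 ] w 0.0319 ff 40.0
[-0.25 -1.43  5.16 -0.48  0.08 -0.08]
      [264 265 266 267 268 269 270 271 272 273 274 275 276 277 278 279 280 281
 282 283 284 285 286 287 288 289]
173 [255 255 255 255 255 255 255 255 255 255 255 255 255 255 255 255 255 255
 255 255 255 255 255 255 255 255]
174 [249 248 248 248 250 255 255 197 130 152 165 162 188 199 197 194 239 249
 245 255 255 255 255 255 255 255]
175 [247 245 243 245 254 231 129  43  22  24  31  36  54  55  51  48  77  84
  82 113 123 121 110 216 255 255]
176 [232 231 234 243 206 108  40  34  39  33  39  51  55  53  47  44  43  48
  44  33  29  26   9 137 241 253]
177 [229 230 236 227 127  38  41  42  31  68 191 151  63  38 125 149 117  66
  43  45  43  37  13 165 238 245]
178 [230 231 239 194  90  44  55  38  63 233 188  78  34  15 163 242 226 119
  41  48  47  26 104 222 238 233]
179 [230 232 238 183  73  28  32  62 227 216 107  31  18 157 236 247 228 122
  45  56  44  60 216 242 234 230]
180 [231 231 234 235 239 244 250 255 210 112  38  20 103 224 241 239 217 107
  27  33  19 151 235 237 232 231]
181 [234 233 232 235 240 246 254 212 109  39  21 106 221 242 235 234 235 237
 242 245 241 239 236 232 231 230]
182 [194 227 235 238 232 219 187 108  39  29  60 216 245 238 237 236 235 236
 239 239 238 235 232 231 231 231]
183 [160 237 246 252 159 135 100  39  33  22 162 239 241 243 186 177 225 235
 240 242 239 235 234 234 234 233]
```

Row 178 has the prong inner edges at 272.3 and 281.0, so the midpoint is 276.7. The needle is at 276.4, within about 1 mm. The contact force is about 5 N and steady, so I'll hand the job in.

Run:
```python
from h import *
robot.pause(.6); S(); print((F(4)-np.load("F0.npy"))[:3].round(2)); print(robot.close_job())
```

```text
t 21.0 tcp [ 0.4478 -0.1538  0.2038] F [-0.42 -1.48 -0.92] M [-0.4   0.28 -0.06] w 0.0319 ff 40.0
[-0.7  -0.93  4.1 ]
the job is handed in; nothing more can be done
None
```

I handed the job in at about 21 s, with the gauge still held, seated on the crest at about 4 N and leaned about 0.28 rad. The pointer tip measured within about 1 mm of midway between the prongs; the judging returned no verdict.

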